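# Free a blank toy head from its spindle and put it on the decorator's wheel

## Task

Get the toy head with the two ears ready for painting. First lift the steel pot by its handle off the turntable and stand it upright in the middle of the round cork mat; then work the eared head off its spindle by twisting it to and fro while drawing it up lightly, so that its stand, which is not fixed, stays down on the table; finally stand the head neck-down in the middle of the turntable. Keep the pot upright on the way and leave everything else where it stands.

Things in the scene. Friction and masses are not known exactly. Their poses are not given: they have to be found in the camera images.
- wheel_top (a point): Decorator's turntable, fixed to the table: grey foot, aluminium disc 160 mm across and 10 mm thick with fine circles, its top 62 mm above the table. The point is the centre of the disc's top. The disc turns freely about its vertical axis with slight friction. The pot stands on it at the start.
- mat_top (a point): Round cork mat lying fixed on the table, 110 mm across, 4 mm thick; the point is the centre of its top.
- pot_center (a point): Empty open steel paint pot, 64 mm across, 74 mm high, about 0.2 kg; the point lies on its axis half-way up, 37 mm above its underside; z is its upward axis, x points from its axis towards its handle.
- pot_handle (a point): The pot's ear handle: an upright round steel bar 9 mm thick, straight from 26 to 60 mm above the pot's underside and joined to the pot by level arms at 66 mm and 15 mm; the point is on the bar, 46 mm above the pot's underside and 58 mm out from the pot's axis (22 mm of free room between bar and pot). Axes as the pot's.
- eared_center (a point): Blank white hollow plastic head with two ears, 60 g, 66 mm high: a ball 56 mm across, its wall upright from 34 to 46 mm above the neck's lower rim, on a neck 40 mm across, 16 mm high. The point is on the axis, 40 mm above that rim. z is up; the ears, 20 mm balls, sit at +y and -y, 22.5 mm from the axis, 56 mm above the rim (34 mm out at most): the +x and -x sides are free to grip.
- eared_rim (a point): Centre of the eared head's lower neck rim. At the start the neck is pushed on a spindle; spring tongues grip it by dry friction: 11.5 to 14 N at the spindle's surface, against whichever way it slides. While the head turns, a far smaller pull draws it up (about 2 mm for each radian turned is safe; do not pull while the turn reverses). It is free after 8 to 13 mm of rise.
- stand_eared_tip (a point): Stand under the eared head: steel disc 130 mm across, 11 mm thick, lying loose on the table, about 1 kg (9.3 to 10.1 N: less than a straight pull needs, so that would lift it), a column 24 mm thick to a shoulder 46 mm across at 62 mm on which the neck rests, above it the spindle, 18 mm thick with a domed end. The point is the spindle's tip, 83 mm up, hidden in the head at first.
- plain_center (a point): A like blank head without ears on the other stand, not to be touched; the point is on its axis, 40 mm above its neck's rim; its top is 128 mm above the table.
- stand_plain_tip (a point): Tip of the spindle of the other, equal stand, under the head without ears.
- doll_center (a point): Finished red roly-poly doll, 154 mm high, 100 mm across; the point is on its axis, 77 mm above the table.
- blank1_center (a point): Small white blank doll, 74 mm high, 50 mm across; the point is on its axis, 37 mm above the table.
- blank2_center (a point): A second, equal small white blank doll; the point is on its axis, 37 mm above the table.
- jar_center (a point): Paint jar, 52 mm across, 62 mm high; the point is at its centre.
- tin_center (a point): Small tin, 60 mm across, 70 mm high; the point is at its centre.
- brush_grip (a point): Thin artist's brush 185 mm long, 7 mm thick, lying on the table beyond the other things; the point is the middle of its handle.
There are look-alikes about, which are no part of the job. What is shaped like the part that bears stand_eared_tip but purple is not meant.

How it is judged:
By the outcome, as a careful person would: the job done as asked, in the order asked, and still so for the second after the job is handed in, with the robot touching nothing.
It also fails if it takes over 72 s, if anything falls off the work surface, if the arm or the gripper's body presses on something with over 40 N, if the wrist force passes 120 N, or if a joint passes its speed limit or range.

## Robot

A 7-joint arm with a two-finger parallel gripper is mounted at the origin on the work surface. World frame = base frame: x ahead of the robot, y to its left, z up, the work surface at z = 0. Lengths are in m, angles in rad, forces in N, time in s.
With the tool pointing down it reaches from about 0.4 to 0.85 m from the base axis. Payload 10.4 kg.
Tool frame: the origin (TCP) lies midway between the tips of the shut fingers; the grasp point (between the pads) lies 19 mm behind it (robot.hold_point_z is the distance from the TCP to the grasp point, in m); z points along the fingers, y is the line along which they close (so a half turn about z gives the same grasp; the last joint's range is limited). The gripper opens to 87 mm and grips with 3 to 60 N. Pads are 19 mm wide; open, the fingers measure 117 mm over their backs; the gripper's body (75 mm by 190 mm) begins 51 mm behind the grasp point.
Start: joints at [-1.142, 0.332, -0.065, 1.46, 0.022, 1.35, -0.088], TCP at [0.273, 0.562, 0.186] pointing down, gripper open.
Joint ranges: [-2.6, 2.6], [-0.5, 2.12], [-1.47, 1.34], [0.16, 2.42], [-1.27, 4.41], [0.06, 2.06], [-2.6, 2.6]. Speed limits (rad/s): [2.22, 2.22, 2.79, 2.79, 3.14, 3.14, 3.14].

## Interface

Orientations are given as a unit quaternion [w, x, y, z].
In Python, from rig import robot, effector, kin, viewer, nets gives the robot as it stands. Calls block until the motion is done:
- robot.move_pose(position, orientation): joint-space move of the TCP to a pose.
- robot.move_straight(position, orientation=None, velocity=0.15): straight line of the TCP; orientation=None keeps the orientation; velocity is the mean speed in m/s.
- robot.movej(angles): joint-space move.
- effector.move_gripper(opening, f_grip=None): finger opening in m; f_grip is the grip in N (None keeps the last); returns when the fingers have stopped.
- robot.sleep(seconds).
- kin.inverse_kinematics(position, orientation): joint angles nearest the present ones, or None.
- robot.observe(): the state.
- viewer.grab_frame(name): name is "scene" or "top" or "wrist"; returns the picture (480x640x3 uint8, red, green, blue); there is no depth.
- viewer.camera_params(name): a dict with "camera_matrix" (3x3 intrinsics, pixels), "cam_to_world" (4x4, takes a point from camera to world coordinates); the wrist camera has in their place "mount" (4x4, takes a point from camera to tool coordinates, whose origin is the TCP and whose axes are the flange's). Camera axes: x right, y down, z forward; pixel columns grow to the right and rows downward; lengths in m; the calibration is good to about 2 mm. A picture is of the moment at which its call begins: read the wrist's pose just before it. camera_params takes no time and is no camera call.
A pose or a line that the arm cannot do raises robot.Unreachable and nothing moves.
- robot.close_job(): hands the job in; it is judged then, once.
Trained networks look in the newest picture that a camera, given by its name, has taken for a name from the list of things; names that differ only in an ending like _2 or _b are one class to them, and where a whole thing is asked for, a point or a joint stands for the part that bears it (a point fixed in the world has none). Each returns a list of dicts, best first, with "conf" (0 to 1); they miss things now and then, are a little off and sometimes report something else, mostly with a low value. They report only what shows in the picture. A call takes as long as a camera call. They do not tell look-alikes from the thing itself.
- nets.trace(camera, query): "region" (480x640 bool, what is visible of it) and "rect" ([left, top, width, height] in pixels, round what is visible of it).
- nets.place_of(camera, query): "position" ([column, row] in pixels: a listed point, or the origin of a listed thing).
The state is a dict: "time_s": time; "q": joint angles; "qd": joint speeds; "effort": joint torques, N m; "ee_pos": TCP position; "ee_rot": TCP orientation; "ft_force": force on the tool from outside, world axes, zero at the start; "torque": the same for the moment, N m; "grip_width": finger opening in m; "grasp_force": force on a finger pad.
Only numpy, scipy, OpenCV 4.12 (cv2) and the standard library are available. Lean on these libraries where they do the work, as an engineer would, in place of code of your own. Each camera call takes 0.05 s, during which the arm holds its last target. There are 200 camera calls.

## Working session

There is one attempt and no reset: what is moved stays moved. The work goes in short steps, each a Python script; the robot and the scene stay as the last script left them, time stands still between calls to the robot, and variables do not carry over. Pictures are saved under pics/ and viewed, at most 10 in all, crops included, and the job is handed in when it is done.

```bash
ls; mkdir -p pics; python3 - <<'E'
from rig import robot,viewer,nets
import cv2,numpy as np
np.set_printoptions(precision=4,suppress=True)
for n in("scene","top"):
    im=viewer.grab_frame(n); cv2.imwrite(f"pics/{n}0.png",im[:,:,::-1])
    p=viewer.camera_params(n); print(n,p)
    for q in["wheel_top","mat_top","pot_center","pot_handle","eared_center","stand_eared_tip","plain_center","eared_rim"]:
        print(n,q,[(np.round(d["position"],1).tolist(),round(d["conf"],2)) for d in nets.place_of(n,q)])
o=robot.observe();print({k:o[k] for k in("time_s","q","ee_pos","ee_rot","grip_width")})
print(viewer.camera_params("wrist"),robot.hold_point_z)
E
```

```text
pics
scene {'camera_matrix': array([[547.7983,   0.    , 317.7849],
       [  0.    , 547.7983, 249.546 ],
       [  0.    ,   0.    ,   1.    ]]), 'cam_to_world': array([[ 0.5049,  0.6174, -0.6032,  1.2651],
       [ 0.8632, -0.3654,  0.3485, -0.4505],
       [-0.0052, -0.6966, -0.7175,  0.9756],
       [ 0.    ,  0.    ,  0.    ,  1.    ]])}
scene wheel_top [([193.1, 274.6], 0.77), ([317.5, 231.4], 0.46)]
scene mat_top [([405.8, 200.5], 0.56)]
scene pot_center [([186.7, 259.6], 0.97)]
scene pot_handle [([199.4, 273.2], 0.58)]
scene eared_center [([410.5, 246.4], 0.71), ([186.0, 262.3], 0.29)]
scene stand_eared_tip [([386.1, 319.6], 0.91), ([408.7, 250.7], 0.89)]
scene plain_center [([275.6, 292.2], 0.85), ([412.6, 244.5], 0.48)]
scene eared_rim [([412.5, 256.8], 0.68)]
top {'camera_matrix': array([[457.3301,   0.    , 323.7812],
       [  0.    , 457.3301, 245.0688],
       [  0.    ,   0.    ,   1.    ]]), 'cam_to_world': array([[ 0.0161, -0.982 ,  0.1884,  0.3259],
       [-0.9998, -0.0177, -0.0069,  0.0045],
       [ 0.0101, -0.1883, -0.9821,  1.195 ],
       [ 0.    ,  0.    , 
[... 302 characters left out ...]
.4], 0.57), ([232.4, 300.8], 0.44)]
top plain_center [([390.1, 224.2], 0.61), ([204.5, 212.0], 0.41)]
top eared_rim [([256.7, 215.7], 0.63)]
{'time_s': 0.9, 'q': array([-1.1416,  0.3322, -0.0647,  1.4601,  0.0216,  1.3499, -0.0885]), 'ee_pos': array([0.2728, 0.5623, 0.1864]), 'ee_rot': array([-0.    ,  0.224 ,  0.9746,  0.    ]), 'grip_width': 0.0874458972896944}
{'camera_matrix': array([[418.1821,   0.    , 321.2254],
       [  0.    , 418.1821, 237.1778],
       [  0.    ,   0.    ,   1.    ]]), 'mount': array([[ 0.0001, -0.97  , -0.2433,  0.0658],
       [ 1.    , -0.0002,  0.0012,  0.0004],
       [-0.0013, -0.2433,  0.97  , -0.1972],
       [ 0.    ,  0.    ,  0.    ,  1.    ]])} 0.0187
```

View pics/scene0.png

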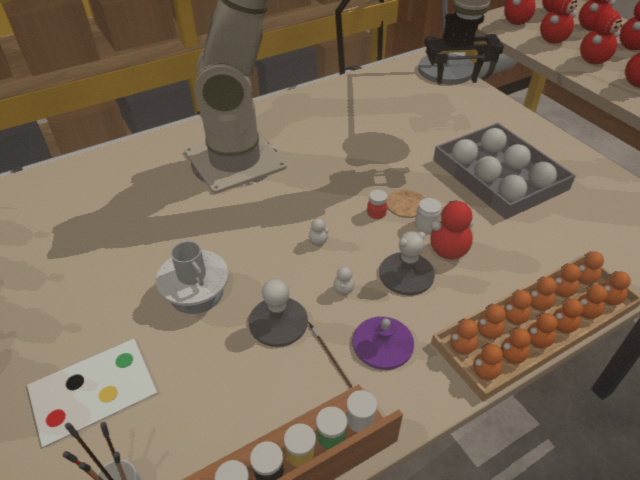

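View pics/top0.png

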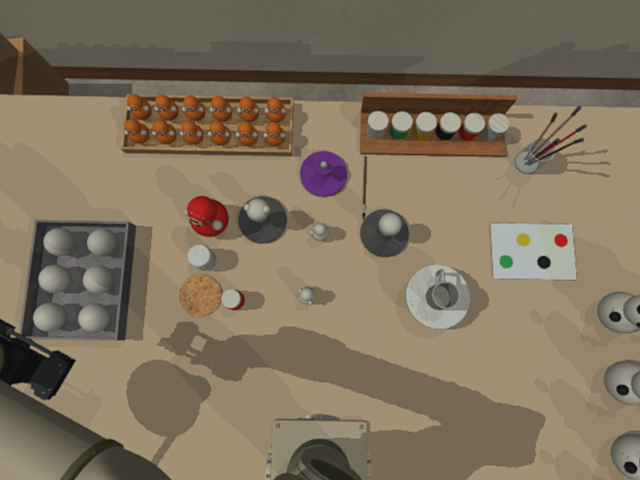

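The pot stands on the disc at scene (190,268) / top (440,293), with its handle towards scene (200,270) / top (444,275). The eared head is at scene (411,245) / top (257,210). There are two look-alikes. The bald head at scene (275,293) has no ears, and the purple stand at scene (385,335) is empty, so I leave both alone. I'll confirm with an enlarged crop and measure.

```bash
cat > h.py <<'E'
import numpy as np,cv2
from rig import robot,effector,kin,viewer,nets
np.set_printoptions(precision=4,suppress=True)
from scipy.spatial.transform import Rotation as R
def quat(yaw):  # tool down; tool y axis at angle yaw in world xy
    y=np.array([np.cos(yaw),np.sin(yaw),0]);z=np.array([0,0,-1.]);x=np.cross(y,z)
    q=R.from_matrix(np.c_[x,y,z]).as_quat();return q[[3,0,1,2]]
def cam(n):
    p=viewer.camera_params(n);K=p["camera_matrix"]
    if n!="wrist":return K,p["cam_to_world"]
    o=robot.observe();T=np.eye(4);e=o["ee_rot"];T[:3,:3]=R.from_quat([e[1],e[2],e[3],e[0]]).as_matrix();T[:3,3]=o["ee_pos"]
    return K,T@p["mount"]
def plane(K,T,px,z):
    r=T[:3,:3]@np.linalg.solve(K,[px[0],px[1],1]);return T[:3,3]+r*(z-T[2,3])/r[2]
def proj(K,T,P):
    c=T[:3,:3].T@(np.asarray(P)-T[:3,3]);u=K@c;return u[:2]/u[2]
E
python3 - <<'E'
from h import *
items=[("wheel_top",.062,(437,296)),("mat_top",.004,(200,295)),("pot_center",.099,(442,293)),("pot_handle",.108,None),("eared_center",.102,(257,210)),("plain_center",.102,(390,224)),
("doll_center",.077,(205,215)),("jar_center",.031,(233,299)),("tin_center",.035,(200,257))]
ims={}
for n in("scene","top"):
    ims[n]=viewer.grab_frame(n);K,T=cam(n)
    for q,z,_ in items:
        for d in nets.place_of(n,q)[:2]:print(n,q,round(d["conf"],2),plane(K,T,d["position"],z)[:2])
s=ims["scene"];t=ims["top"]
f=lambda im,x,y,w:cv2.resize(im[y-w*3//8:y+w*3//8,x-w//2:x+w//2],(400,300),interpolation=cv2.INTER_CUBIC)
cv2.imwrite("pics/c1.png",np.vstack([np.hstack([f(s,192,268,96),f(s,411,256,96)]),np.hstack([f(t,440,293,80),f(t,257,212,80)])])[:,:,::-1])
E
```

```text
scene wheel_top 0.79 [ 0.4235 -0.2825]
scene mat_top 0.67 [ 0.5235 -0.1327]
scene mat_top 0.62 [0.4191 0.311 ]
scene pot_center 0.58 [ 0.4118 -0.2905]
scene pot_handle 0.7 [ 0.471  -0.2795]
scene eared_center 0.63 [ 0.7879 -0.1408]
scene eared_center 0.6 [0.6141 0.1713]
scene plain_center 0.73 [ 0.5965 -0.1694]
scene plain_center 0.39 [ 0.6101 -0.1681]
scene doll_center 0.56 [0.6131 0.2927]
scene jar_center 0.63 [0.4032 0.2196]
scene tin_center 0.81 [0.5044 0.3158]
scene tin_center 0.62 [ 0.3434 -0.2789]
top wheel_top 0.74 [ 0.422  -0.2875]
top mat_top 0.86 [0.4155 0.3164]
top pot_center 0.9 [ 0.4117 -0.2888]
top pot_center 0.36 [ 0.4737 -0.2823]
top pot_handle 0.74 [ 0.4785 -0.2795]
top eared_center 0.64 [ 0.475  -0.2826]
top eared_center 0.59 [0.6204 0.1701]
top plain_center 0.8 [ 0.5935 -0.1725]
top doll_center 0.87 [0.6163 0.2946]
top doll_center 0.69 [0.4204 0.2953]
top jar_center 0.96 [0.4009 0.2288]
top tin_center 0.61 [0.5133 0.3107]
```

View pics/c1.png

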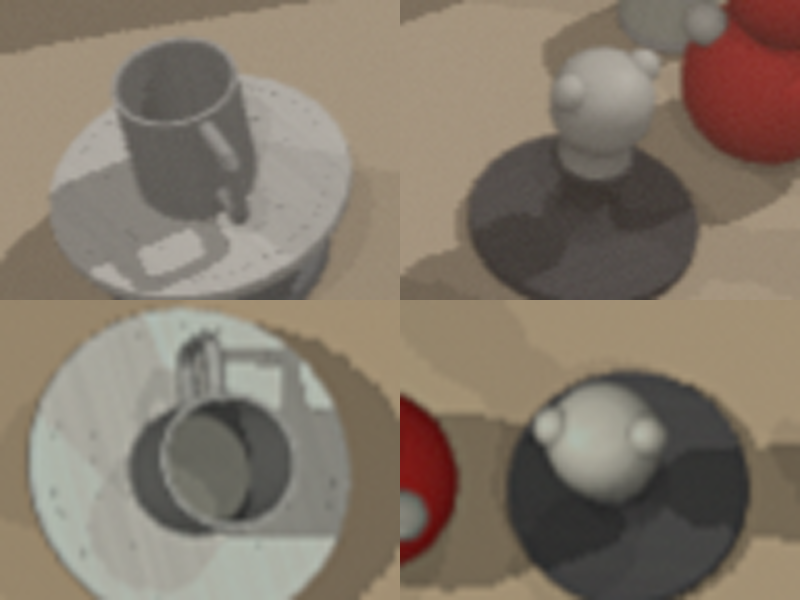

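The crops confirm it: the eared head is the one on the dark stand beside the red doll, and the pot's handle points to about +x. Positions from the two cameras agree to about 5 mm. Next I hover over the pot for a close look and refine the mat, wheel and ears.

```bash
cat >> h.py <<'E'
def centroid(n,q,z):
    K,T=cam(n);d=nets.trace(n,q)
    out=[]
    for e in d[:2]:
        c,_=max(((c,cv2.contourArea(c)) for c in cv2.findContours(e["region"].astype(np.uint8),0,1)[0]),key=lambda a:a[1])
        h=cv2.convexHull(c)[:,0,:].astype(float)
        P=np.array([plane(K,T,p,z)[:2] for p in h]);(x,y),r=cv2.minEnclosingCircle((P*1000).astype(np.float32))
        out.append((round(e["conf"],2),[round(x/1e3,4),round(y/1e3,4)],round(r,1)))
    return out
def look(n,qs,save=None):
    K,T=cam(n);im=viewer.grab_frame(n)
    if save:cv2.imwrite(f"pics/{save}.png",im[:,:,::-1])
    for q,z in qs:
        print(n,q,[(round(d["conf"],2),np.round(d["position"],0).tolist(),plane(K,T,d["position"],z)[:2]) for d in nets.place_of(n,q)[:2]])
    return im,K,T
E
python3 - <<'E'
from h import *
t0=robot.observe()["time_s"]
robot.move_pose([.455,-.28,.26],quat(.15-np.pi/2))
o=robot.observe();print(t0,o["time_s"],o["q"],o["ee_pos"])
look("wrist",[("pot_handle",.108),("pot_center",.099),("wheel_top",.062)],"w1")
print(centroid("wrist","wheel_top",.062))
viewer.grab_frame("top")
print("mat",centroid("top","mat_top",.004));print("wh",centroid("top","wheel_top",.062));print("stand",centroid("top","stand_eared_tip",.011))
print(robot.observe()["time_s"])
E
```

```text
1.9 4.9333 [-0.6692  0.2121  1.3209  1.6295 -0.2065  1.4614 -0.75  ] [ 0.4555 -0.2793  0.2599]
wrist pot_handle [(0.97, [327.0, 187.0], array([ 0.4787, -0.2798]))]
wrist pot_center [(0.81, [324.0, 251.0], array([ 0.4209, -0.2863]))]
wrist wheel_top [(0.45, [29.0, 8.0], array([ 0.5861, -0.0055]))]
[(0.84, [0.4222, -0.2875], 79.4)]
mat [(0.91, [0.4163, 0.3161], 56.2)]
wh [(0.65, [0.4167, -0.2595], 72.9)]
stand [(0.9, [0.6187, 0.1615], 66.0), (0.78, [0.7504, 0.002], 66.3)]
5.3833
```

View pics/w1.png

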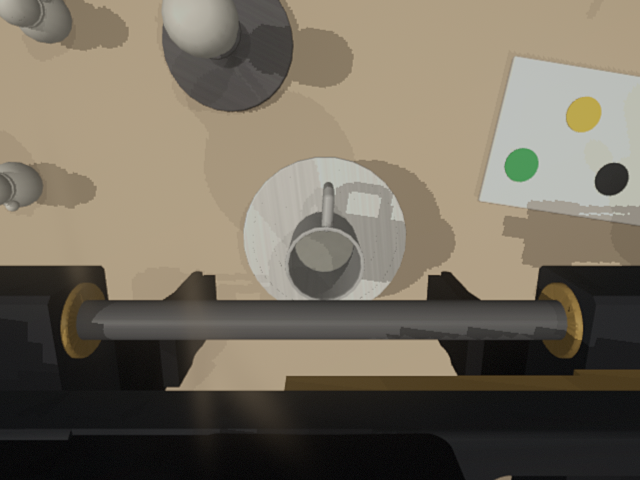

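The wrist view shows the pot rim centred at about (325,262) and the handle bar at (327,187). The 58 mm handle distance checks out, and the disc fits r = 79 mm. I'll switch to an unbent elbow, since joint 3 is near its limit, then grasp the handle and lift.

```bash
python3 - <<'E'
from h import *
robot.movej([.53,.15,-.0,1.55,0,np.pi-1.7,.85])
o=robot.observe();print(o["time_s"],o["ee_pos"],o["ee_rot"],quat(.11-np.pi/2))
h=np.array([.4787,-.2798]);phi=.112
Q=quat(phi-np.pi/2)
robot.move_pose([h[0]-.01,h[1],.22],Q);print(robot.observe()["q"])
look("wrist",[("pot_handle",.108),("pot_center",.099)])
K,T=cam("wrist");d=nets.place_of("wrist","pot_handle")
if d and d[0]["conf"]>.5:
    p=plane(K,T,d[0]["position"],.108)[:2]
    if np.linalg.norm(p-h)<.01:h=(p+h)/2
effector.move_gripper(.05,60)
robot.move_straight([h[0],h[1],.13],Q,.2)
robot.move_straight([h[0],h[1],.0893],Q,.1)
o=robot.observe();print(o["time_s"],o["ee_pos"],o["ft_force"])
effector.move_gripper(.0,60)
o=robot.observe();print(h,o["time_s"],o["grip_width"],o["grasp_force"],o["ft_force"])
look("wrist",[],"w2")
E
```

```text
6.8833 [ 0.454  -0.3189  0.2503] [-0.0002  0.5859  0.8104 -0.    ] [0.     0.9985 0.055  0.    ]
[ 0.3808  0.1385  0.0817  1.6271 -0.0115  1.3764 -0.994 ]
wrist pot_handle [(0.71, [323.0, 211.0], array([ 0.4785, -0.2798])), (0.67, [174.0, 26.0], array([ 0.5929, -0.1644]))]
wrist pot_center [(0.97, [323.0, 281.0], array([ 0.4201, -0.286 ]))]
10.7583 [ 0.4789 -0.2801  0.09  ] [-0.0642 -0.3071  0.2369]
[ 0.4786 -0.2799] 11.5833 0.006095907629456058 60.002051262945315 [-0.445  -0.6204 -0.0434]
```

View pics/w2.png

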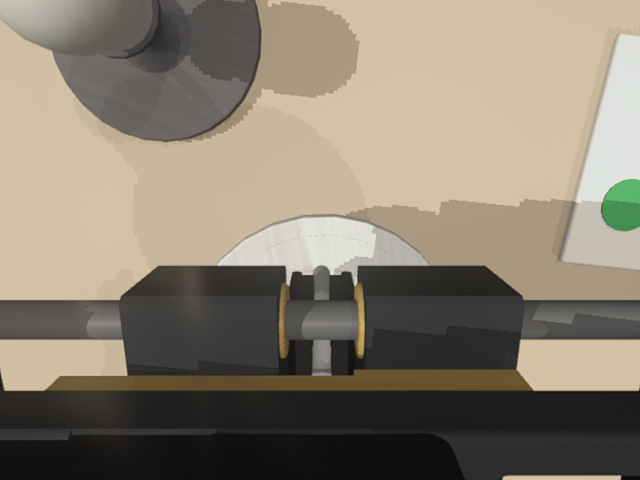

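The bar sits between the pads at about (322,320). Next: lift, swing to the mat, and check from outside.

```bash
python3 - <<'E'
from h import *
o=robot.observe();p=o["ee_pos"];Q=quat(.112-np.pi/2)
robot.move_straight([p[0],p[1],.11],Q,.06)
o=robot.observe();print(o["ft_force"],o["torque"],o["grip_width"])
robot.move_straight([p[0],p[1],.225],Q,.2)
psi=1.8;d=np.array([np.cos(psi),np.sin(psi)]);m=np.array([.4163,.3161])
t=m+.0585*d;print(t)
Q2=quat(psi-np.pi/2)
mid=[.60*np.cos(.1),.60*np.sin(.1),.235]
robot.move_pose([t[0],t[1],.225],Q2)
o=robot.observe();print(o["time_s"],o["q"],o["ee_pos"],o["ft_force"],o["grip_width"])
a=look("scene",[("pot_center",.225+.0187-.009)],)[0];b=look("top",[("pot_center",.225+.0187-.009)])[0]
f=lambda im,x,y,w:cv2.resize(im[y-w*3//8:y+w*3//8,x-w//2:x+w//2],(400,300),interpolation=cv2.INTER_CUBIC)
cv2.imwrite("pics/c2.png",np.hstack([f(a,405,170,180),f(b,200,290,180)])[:,:,::-1])
E
```

```text
[-0.399  -0.5422 -1.9262] [-0.0317  0.0901 -0.031 ] 0.005852164393139445
[0.403  0.3731]
15.1917 [-0.2234  0.2104 -0.6945  1.5754  0.1363  1.4054 -0.7028] [0.404  0.372  0.2249] [ 0.3452  0.4197 -0.9495] 0.006030012632414826
scene pot_center [(0.73, [417.0, 132.0], array([0.4245, 0.3096]))]
top pot_center [(0.57, [174.0, 287.0], array([0.4158, 0.3095])), (0.32, [308.0, 292.0], array([0.4093, 0.0293]))]
```

View pics/c2.png

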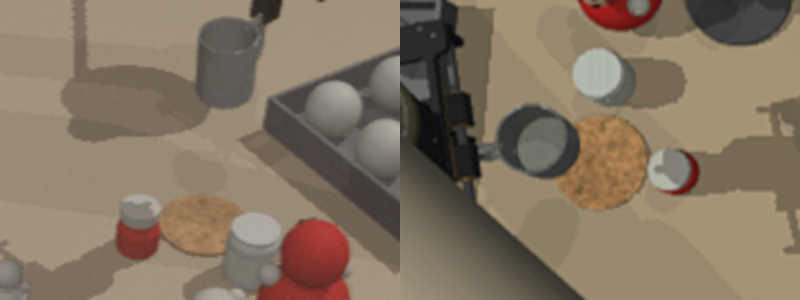

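The pot hangs upright over the mat. I'll lower it slowly, watching the force, then release.

```bash
python3 - <<'E'
from h import *
psi=1.8;Q=quat(psi-np.pi/2);t=[.403,.3731]
robot.move_straight([*t,.06],Q,.2)
f0=robot.observe()["ft_force"][2]
for z in np.arange(.036,.0285,-.001):
    robot.move_straight([*t,z],Q,.03)
    f=robot.observe()["ft_force"][2]
    if f-f0>2.5:break
print(z,f-f0,robot.observe()["time_s"])
effector.move_gripper(.035,20)
o=robot.observe();print(o["ee_pos"],o["ft_force"],o["time_s"])
robot.move_straight([*t,.13],Q,.2)
effector.move_gripper(.087,20)
robot.move_straight([*t,.24],Q,.3)
e=np.array([.617,.171])
o=robot.observe();print(o["q"],o["time_s"])
K,T=cam("scene");a=look("scene",[("pot_center",.041)])[0];b=look("top",[("pot_center",.041),("pot_handle",.05)])[0]
f=lambda im,x,y,w:cv2.resize(im[y-w*3//8:y+w*3//8,x-w//2:x+w//2],(400,300),interpolation=cv2.INTER_CUBIC)
cv2.imwrite("pics/c3.png",np.vstack([np.hstack([f(a,405,190,100),f(b,200,285,100)]),np.hstack([f(a,411,250,100),f(b,257,212,100)])])[:,:,::-1])
E
```

```text
0.030999999999999993 5.873036320308455 18.5667
[0.403  0.3731 0.031 ] [-0.6052 -0.4955 -0.4179] 19.3583
[-0.2229  0.2033 -0.698   1.55    0.1318  1.4349 -0.6993] 21.6
scene pot_center [(0.83, [406.0, 194.0], array([0.4207, 0.3072])), (0.73, [347.0, 279.0], array([0.592, 0.013]))]
top pot_center [(0.61, [198.0, 297.0], array([0.4101, 0.3093])), (0.61, [203.0, 257.0], array([0.5117, 0.3032]))]
top pot_handle [(0.85, [171.0, 299.0], array([0.4024, 0.3744]))]
```

View pics/c3.png

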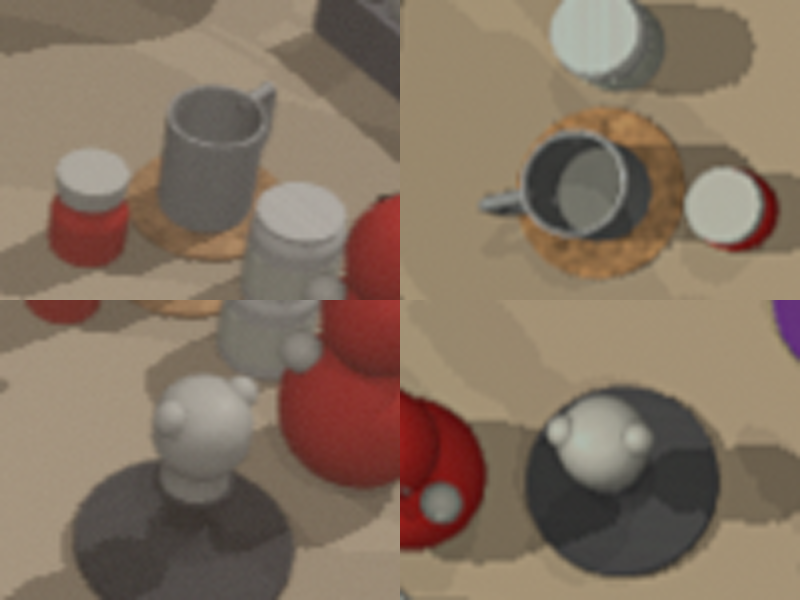

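The pot stands upright in the middle of the mat, handle to the free side. Next, the head: hover over it and measure its axis and ear direction with the wrist camera.

```bash
python3 - <<'E'
from h import *
KT,TT=cam("top");KS,TS=cam("scene")
for K,T,l,r in((KT,TT,(246.5,208),(266.3,209.5)),(KS,TS,(404,241.8),(422,235))):
    a,b=plane(K,T,l,.118),plane(K,T,r,.118);d=a-b;print(a[:2],b[:2],(a+b)[:2]/2,np.linalg.norm(d),np.arctan2(d[1],d[0]))
yaw=-.075
robot.move_pose([.585,.171,.23],quat(yaw))
o=robot.observe();print(o["time_s"],o["q"])
for dy in(-.75,.75):print(kin.inverse_kinematics([.617,.171,.09],quat(yaw+dy)))
look("wrist",[("eared_center",.102),("eared_rim",.062)],"w3")
print(centroid("wrist","stand_eared_tip",.011))
E
```

```text
[0.621  0.1864] [0.6181 0.1382] [0.6196 0.1623] 0.04830924950648792 1.5114854286048485
[0.6205 0.1421] [0.6237 0.1896] [0.6221 0.1658] 0.04758612018022978 -1.6366849941477613
22.9083 [ 0.0341  0.3209 -0.5079  1.4163  0.1541  1.4437 -0.5429]
[-0.0516  0.4592 -0.383   1.5188  0.1788  1.1983 -1.2889]
[ 0.0842  0.4937 -0.5705  1.5106  0.2762  1.2184  0.1474]
wrist eared_center [(0.94, [371.0, 232.0], array([0.6238, 0.1602]))]
wrist eared_rim []
[(0.96, [0.7053, -0.0107], 27.1), (0.79, [0.6232, 0.1631], 64.6)]
```

View pics/w3.png

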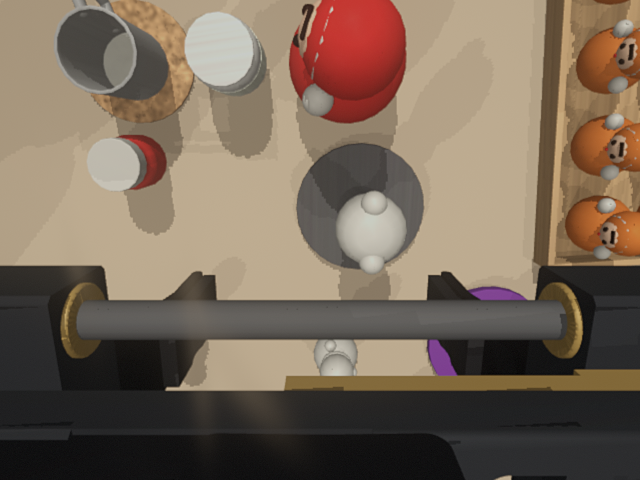

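The ears are at wrist (374,204) and (372,264), the ball at (371,230). The stand fit gives r = 64.6 mm at (0.623, 0.163), which agrees with the others. The ±x sides are free. I'll grip and try the first twists.

```bash
python3 - <<'E'
from h import *
K,T=cam("wrist");a,b=plane(K,T,(374,204),.118),plane(K,T,(372,264),.118);print(a[:2],b[:2],(a+b)[:2]/2)
yaw=-.063;Q=quat(yaw)
robot.move_pose([.6215,.163,.20],Q)
look("wrist",[("eared_center",.102)])
print(centroid("wrist","stand_eared_tip",.011))
m=(a+b)[:2]/2
e=np.array([.6220,.1627])
if np.linalg.norm(m-e)<.004:e=(2*e+m)/3
print(e)
effector.move_gripper(.087,25)
robot.move_straight([*e,.0863],Q,.15)
f0=robot.observe()["ft_force"]
effector.move_gripper(.0,25)
o=robot.observe();print(o["time_s"],f0,o["ft_force"],o["torque"],o["grip_width"],o["grasp_force"],o["ee_pos"],o["q"])
E
```

```text
[0.6253 0.1847] [0.6218 0.1378] [0.6236 0.1612]
wrist eared_center [(0.61, [324.0, 230.0], array([0.6236, 0.161 ])), (0.34, [176.0, 37.0], array([0.5355, 0.2951]))]
[(0.64, [0.6236, 0.1643], 64.9), (0.57, [0.7204, 0.0003], 35.8)]
[0.6225 0.1622]
26.225 [0.4661 0.3002 0.0244] [-7.8254 -1.2724 34.4232] [-0.3349  1.9215 -0.0174] 0.0002310610988356413 17.508055087164394 [0.6251 0.1643 0.0923] [ 0.0294  0.4789 -0.4769  1.5037  0.2289  1.2064 -0.5442]
```

The grip width reads zero and there is an upward force, which is not as expected. I'll look before anything else moves.

```bash
python3 - <<'E'
from h import *
a=viewer.grab_frame("scene");b=viewer.grab_frame("wrist");c=viewer.grab_frame("top")
o=robot.observe();print(o["ee_pos"],o["ft_force"],o["grip_width"])
f=lambda im,x,y,w:cv2.resize(im[y-w*3//8:y+w*3//8,x-w//2:x+w//2],(400,300),interpolation=cv2.INTER_CUBIC)
cv2.imwrite("pics/c4.png",np.vstack([np.hstack([f(a,411,240,130),cv2.resize(b,(400,300))]),np.hstack([f(c,257,212,100),f(a,411,240,300)])])[:,:,::-1])
E
```

```text
[0.6251 0.1643 0.0923] [-7.4609 -0.3327 34.2063] 0.000661511064923854
```

View pics/c4.png

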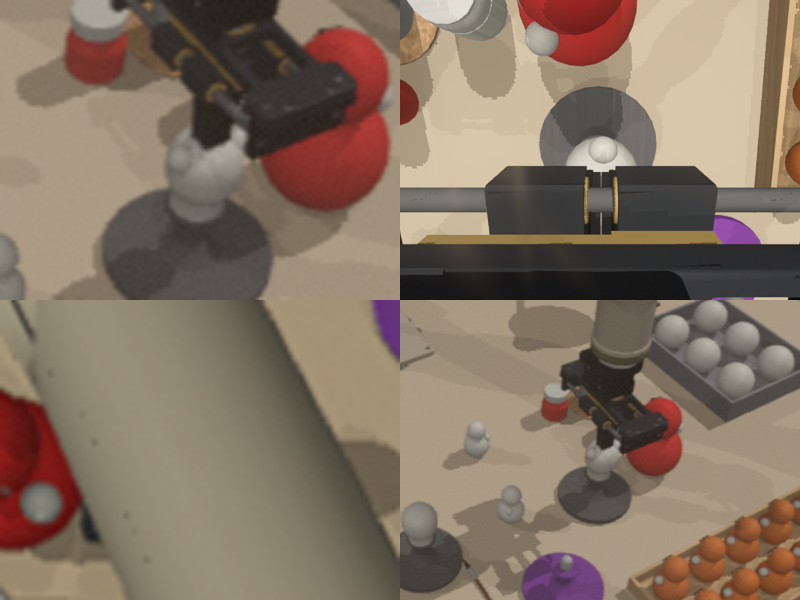

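The fingers look closed at the head's middle, while the head and stand seem unmoved. Before doing anything I'll check the numbers: where the TCP projects relative to the head, what the nets see, and how the force behaves as I relieve it.

```bash
python3 - <<'E'
from h import *
o=robot.observe();K,T=cam("scene")
for P in([.6236,.162,.062],[.6236,.162,.102],[.6236,.162,.128],o["ee_pos"],[.6251,.1643,.128]):print(P,proj(K,T,P))
look("scene",[("eared_center",.102),("eared_rim",.062),("stand_eared_tip",.083)])
for e in nets.trace("scene","eared_center")[:2]:print(e["conf"],e["rect"])
e=nets.trace("scene","stand_eared_tip")
for x in e[:3]:print("st",x["conf"],x["rect"])
Q=quat(-.063)
for z in(.0923,.096):
    robot.move_straight([.6225,.1622,z],Q,.03);robot.sleep(.1)
    o=robot.observe();print(z,o["ee_pos"],o["ft_force"],o["torque"],o["grip_width"],o["grasp_force"],o["time_s"])
E
```

```text
[0.6236, 0.162, 0.062] [409.2009 256.7489]
[0.6236, 0.162, 0.102] [411.2452 244.4792]
[0.6236, 0.162, 0.128] [412.626  236.1914]
[0.6251 0.1643 0.0923] [411.9714 247.5396]
[0.6251, 0.1643, 0.128] [413.8774 236.2292]
scene eared_center [(0.6, [413.0, 244.0], array([0.626 , 0.1659])), (0.38, [410.0, 251.0], array([0.6383, 0.1488]))]
scene eared_rim [(0.85, [412.0, 258.0], array([0.6304, 0.1657])), (0.69, [276.0, 293.0], array([ 0.5641, -0.1518]))]
scene stand_eared_tip [(0.93, [409.0, 250.0], array([0.6202, 0.161 ])), (0.18, [192.0, 273.0], array([ 0.4379, -0.2891]))]
0.61 [399.4, 231.1, 29.2, 31.9]
0.4 [247.5, 297.8, 61.2, 50.9]
st 0.57 [350.9, 316.9, 61.4, 55.8]
0.0923 [0.6228 0.1623 0.0926] [-1.36   -0.8755  7.7123] [-0.0858  0.2901 -0.0371] 0.00027067960767593606 3.7587339835408784 27.125
0.096 [0.6222 0.162  0.0954] [0.1964 0.3434 0.0262] [-0.0556  0.0559 -0.0203] 0.00028512531407623616 0.0 27.5
```

```bash
python3 - <<'E'
from h import *
Q=quat(-.063)
for z in np.arange(.100,.142,.005):
    robot.move_straight([.6225,.1622,z],Q,.06)
    o=robot.observe();print(round(z,3),o["ee_pos"][2],o["ft_force"],o["grip_width"])
    if abs(o["ft_force"][2])>3: break
print(o["time_s"])
im,K,T=look("wrist",[("eared_center",.102),("eared_rim",.062),("stand_eared_tip",.083)])
for P in([.6236,.162,.102],[.625,.185,.118],[.6236,.190,.102]):print(proj(K,T,P))
print(centroid("wrist","stand_eared_tip",.011))
a=look("scene",[("eared_center",.102),("eared_rim",.062)])[0]
f=lambda im,x,y,w,h=300:cv2.resize(im[y-w*3//8:y+w*3//8,x-w//2:x+w//2],(400,h),interpolation=cv2.INTER_CUBIC)
cv2.imwrite("pics/c5.png",np.hstack([f(a,411,240,110),cv2.resize(im,(400,300))])[:,:,::-1])
E
```

```text
0.1 0.10028257966443815 [ 0.3166  0.0888 -1.5913] 0.00023528037747560956
0.105 0.10551318097556231 [-0.4087  0.014   0.678 ] 0.0003685737627932814
0.11 0.11042813487039332 [ 0.4776 -0.5421 -0.5001] 0.0002865545129917236
0.115 0.11542654909115516 [-0.1023 -0.9486 -0.6663] 0.0005452647155259423
0.12 0.12042227046732291 [-0.1976 -0.5875  0.5594] 0.00032105797383815283
0.125 0.12542557656306924 [ 0.1562 -0.0888 -0.646 ] 0.00020470216986755884
0.13 0.1304555620633694 [ 0.0232 -0.3293  0.3988] -0.00014693110064528496
0.135 0.13545413062597939 [-0.037   0.0664 -0.0251] 0.0007903938678252984
0.14 0.14043491792078366 [ 0.3646 -0.1955  0.2663] 0.0002944464660343067
29.75
wrist eared_center [(0.68, [323.0, 251.0], array([0.6244, 0.1614]))]
wrist eared_rim []
wrist stand_eared_tip []
[321.8255 250.0943]
[321.8486 216.7271]
[318.7498 202.8146]
[(0.86, [0.7953, 0.0209], 33.1), (0.61, [0.6229, 0.1637], 64.2)]
scene eared_center [(0.84, [412.0, 246.0], array([0.6294, 0.16  ])), (0.22, [412.0, 260.0], array([0.6632, 0.1344]))]
scene eared_rim [(0.66, [411.0, 257.0], array([0.6258, 0.1654]))]
```

View pics/c5.png

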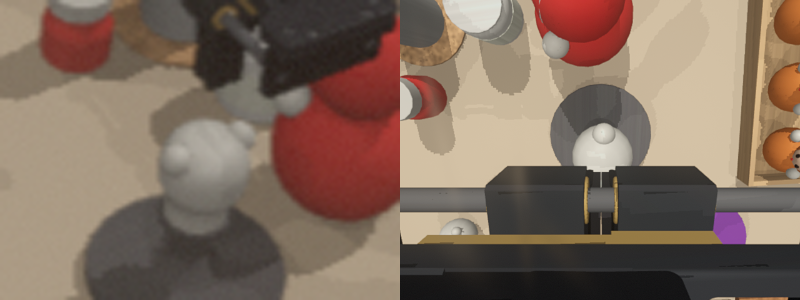

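The last picture shows the head at (203,165) and its stand undisturbed, with the robot clear of them. The fast squeeze apparently overran the thin shell without gripping it. I'll retry: close to just short of contact, then gently in steps at low force, checking the width each time.

```bash
python3 - <<'E'
from h import *
Q=quat(-.063);e=[.6234,.1626]
effector.move_gripper(.087,10);print(robot.observe()["grip_width"])
robot.move_straight([*e,.0855],Q,.15)
for w,f in((.062,10),(.058,8),(.056,8),(.054,8),(.052,8),(.050,10)):
    effector.move_gripper(w,f);o=robot.observe()
    print(w,o["grip_width"],o["grasp_force"],o["ft_force"],o["ee_pos"],o["time_s"])
    if o["grip_width"]<.05 or o["grasp_force"]>7.5:break
E
```

```text
0.08683567314526945
0.062 0.06218115612038938 0.0 [ 0.3211 -0.3819 -0.3975] [0.6234 0.1626 0.0855] 32.925
0.058 0.057940856232252154 0.0 [-0.2726 -0.0557 -0.1762] [0.6234 0.1626 0.0855] 33.3167
0.056 0.056368411435337766 0.0 [ 0.5301 -0.3024  0.5451] [0.6234 0.1626 0.0855] 33.625
0.054 0.053913452223611914 0.0 [ 0.5141 -0.0945  0.5655] [0.6234 0.1626 0.0855] 33.9333
0.052 0.05168215793865466 0.0 [ 0.512  -0.7179 -0.2572] [0.6234 0.1626 0.0855] 34.2417
0.05 0.050440739518639734 0.0 [-0.2938 -0.2334 -0.177 ] [0.6234 0.1626 0.0855] 34.55
```

```bash
python3 - <<'E'
from h import *
for w in(.046,.041,.036,.031,.026):
    effector.move_gripper(w,6);o=robot.observe()
    print(w,o["grip_width"],o["grasp_force"],o["ft_force"],o["torque"],o["ee_pos"][2],o["time_s"])
    if o["grip_width"]-w>.002 or o["grasp_force"]>1:break
im,K,T=look("wrist",[("eared_center",.102)])
print(proj(K,T,[.6236,.162,.102]))
for d in nets.trace("wrist","eared_center")[:1]:print(d["rect"])
look("scene",[("eared_center",.102),("eared_rim",.062)])
for d in nets.trace("scene","eared_center")[:1]:print(d["rect"])
E
```

```text
0.046 0.04590161184360018 0.1427719905768754 [-0.0339  0.6464 -0.194 ] [-0.0205 -0.0184  0.0137] 0.08552918136998425 34.9417
0.041 0.04283836903190731 5.070460608112626 [1.9138 0.228  1.2151] [-0.1239 -0.2627  0.0514] 0.0856294802478014 35.225
wrist eared_center [(0.7, [320.0, 284.0], array([0.6236, 0.1619]))]
[320.26   283.3027]
[261.2, 220.5, 118.3, 145.8]
scene eared_center [(0.79, [413.0, 243.0], array([0.6213, 0.1686]))]
scene eared_rim [(0.75, [410.0, 260.0], array([0.6317, 0.1576]))]
[401.3, 232.9, 24.4, 29.5]
```

Contact came only at 46 mm, so the pads meet the ball above its upright wall, and a harder squeeze slid off upwards. I'll open, go 12 mm lower, and see whether the width rises to the ball's 56 mm.

```bash
python3 - <<'E'
from h import *
Q=quat(-.063);e=[.6234,.1626]
effector.move_gripper(.066,6)
robot.move_straight([*e,.0735],Q,.06)
o=robot.observe();print(o["ft_force"],o["time_s"])
effector.move_gripper(.04,6);o=robot.observe()
print(o["grip_width"],o["grasp_force"],o["ft_force"],o["torque"],o["ee_pos"],o["time_s"])
E
```

```text
[ 0.7358 -0.3623 -0.002 ] 36.6417
0.05417287424626187 5.918951135245152 [ 0.8503 -0.3866 -0.3949] [-0.0613 -0.1231  0.0093] [0.6236 0.1626 0.0737] 37.0333
```

Now 54 mm with no vertical force, a good grip on the wall. I'll firm up and start the twists.

```bash
cat > tw.py <<'E'
from h import *
def stroke(e,z,yaw,dur,dz):
    robot.move_straight([*e,z],quat(yaw),max(dz,1e-4)/dur)
    o=robot.observe();print(round(z,4),round(yaw,2),"t%.2f"%o["time_s"],o["ft_force"],"tz%.3f"%o["torque"][2],"w%.4f"%o["grip_width"],o["ee_pos"][2],"q7 %.2f"%o["q"][6])
E
python3 - <<'E'
from tw import *
e=[.6234,.1626]
effector.move_gripper(.04,16);o=robot.observe();print(o["grip_width"],o["ft_force"],o["ee_pos"],o["time_s"])
stroke(e,.0747,.6,.8,.0010)
stroke(e,.0770,-.7,1.3,.0023)
viewer.grab_frame("scene");K,T=cam("scene")
for d in nets.place_of("scene","stand_eared_tip")[:2]:print(d)
E
```

```text
0.053580185141432625 [ 1.1216 -0.5161  0.3207] [0.6236 0.1626 0.0736] 37.25
0.0747 0.6 t38.07 [ 1.0296  0.8744 -3.2899] tz-0.044 w0.0528 0.07433105748131183 q7 0.07
0.077 -0.7 t39.52 [ 0.7863 -0.2469 -1.8182] tz0.047 w0.0534 0.07710836684031933 q7 -1.15
{'position': [384.3, 322.2], 'conf': 0.82}
{'position': [407.1, 251.3], 'conf': 0.68}
```

Only 2–3 N of pull while it rises, so it works. I'll carry on to 14 mm.

```bash
python3 - <<'E'
from tw import *
e=[.6234,.1626];z=.077;s=1
for i in range(5):
    z+=.0025;stroke(e,z,.62 if s>0 else -.7,1.25,.0025);s=-s
robot.move_straight([*e,z+.012],quat(.62),.03)
o=robot.observe();print(o["ft_force"],o["grip_width"],o["time_s"])
if o["ft_force"][2]>-3:
    robot.move_straight([*e,.17],quat(.62),.2)
look("scene",[("eared_center",.102),("stand_eared_tip",.083)])
look("wrist",[("stand_eared_tip",.083)]);print(centroid("wrist","stand_eared_tip",.011))
o=robot.observe();print(o["ft_force"],o["grip_width"],o["time_s"],o["q"],o["ee_pos"])
E
```

```text
0.0795 0.62 t41.08 [-0.2179 -0.0967 -2.0531] tz-0.011 w0.0534 0.0794926970423609 q7 0.09
0.082 -0.7 t42.55 [ 0.4698 -0.9113  2.7569] tz0.002 w0.0535 0.08249844458524756 q7 -1.14
0.0845 0.62 t44.02 [ 0.67    0.7848 -0.5028] tz-0.056 w0.0534 0.0842830911712649 q7 0.09
0.087 -0.7 t45.48 [-0.3772 -0.1531 -0.4369] tz-0.040 w0.0538 0.08694375324564141 q7 -1.14
0.0895 0.62 t46.95 [ 0.7622 -0.1187 -1.0378] tz-0.019 w0.0535 0.08950096490520194 q7 0.10
[ 0.3372  0.5557 -0.8365] 0.05355051691988432 47.5
scene eared_center []
scene stand_eared_tip [(0.9, [388.0, 321.0], array([0.7604, 0.004 ])), (0.57, [408.0, 251.0], array([0.6239, 0.1562]))]
wrist stand_eared_tip [(0.57, [319.0, 228.0], array([0.6207, 0.1633]))]
[(0.75, [0.7441, 0.0605], 20.4), (0.7, [0.6232, 0.1634], 64.9)]
[ 0.1112 -0.8812 -0.6863] 0.053378560885464596 48.2917 [ 0.1187  0.4507 -0.6096  1.4032  0.2571  1.3687  0.1245] [0.623  0.1625 0.1691]
```

The head is off at a pull of under 3 N, and the stand stays at (0.623, 0.163). Now to the turntable.

```bash
python3 - <<'E'
from h import *
w=[.4223,-.2867];Q=quat(-.24)
robot.move_straight([.6234,.1626,.195],None,.2)
robot.move_pose([*w,.185],Q)
o=robot.observe();print(o["time_s"],o["ee_pos"],o["grip_width"],o["q"])
robot.move_straight([*w,.080],Q,.15)
fs=[]
for _ in range(3):robot.sleep(.03);fs.append(robot.observe()["ft_force"][2])
f0=np.mean(fs)
for z in np.arange(.0765,.0695,-.001):
    robot.move_straight([*w,z],Q,.02)
    f=robot.observe()["ft_force"][2]
    if f-f0>2.5:break
print("z",z,f-f0,robot.observe()["time_s"])
effector.move_gripper(.075,6)
o=robot.observe();print(o["time_s"],o["ft_force"],o["grip_width"])
robot.move_straight([*w,.20],Q,.15)
look("wrist",[("eared_center",.102),("eared_rim",.062)]);print(centroid("wrist","wheel_top",.062))
look("top",[("eared_center",.102),("pot_center",.041)])
print("mat",centroid("top","mat_top",.004),"stand",centroid("top","stand_eared_tip",.011))
print(robot.observe()["time_s"])
E
```

```text
50.3583 [ 0.4233 -0.2856  0.185 ] 0.053594214418810286 [ 0.8643  0.104  -0.3828  1.7438  0.0398  1.3013  0.2353]
z 0.0725 6.388137234357678 52.6333
53.3333 [-0.4709 -1.054  -0.6947] 0.07474135695731274
wrist eared_center [(0.9, [321.0, 228.0], array([ 0.4218, -0.2866]))]
wrist eared_rim []
[(0.62, [0.4221, -0.2866], 79.5)]
top eared_center [(0.91, [441.0, 295.0], array([ 0.4185, -0.2844]))]
top pot_center [(0.88, [199.0, 298.0], array([0.4057, 0.3063]))]
mat [(0.94, [0.4158, 0.3157], 54.4)] stand [(0.91, [0.7513, 0.0017], 65.6)]
54.7833
```

```bash
python3 - <<'E'
from h import *
K,T=cam("top");print(plane(K,T,(193.75,294.25),.078),plane(K,T,(200.3,296),.004))
K,T=cam("scene")  # c3 upper left: origin (355,153), scale 4; rim centre ~(219,117), mat x 130..285?
print(plane(K,T,(355+217/4,153+115/4),.078))
E
```

```text
[0.4129 0.3107 0.078 ] [0.4145 0.3138 0.004 ]
[0.4198 0.3132 0.078 ]
```

The pot rim averages (0.416, 0.312) against the mat's (0.416, 0.315), and the head sits on the wheel axis to within 1 mm. The robot is clear, so I hand in.

```bash
python3 -c "
from rig import robot
print(robot.close_job())"
```

```text
the job is handed in; nothing more can be done
None
```

I handed the job in at about 55 s: the pot stands upright within about 4 mm of the mat's middle, and the eared head, twisted off while its stand stayed down, stands neck-down within 1 mm of the turntable's centre. My first grip on the head was too high and slid off, pressing on it with about 34 N, but the head and stand stayed where they were.

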